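# Photometer: pop the push-latch cover, press the vial home, relatch

## Task

Get the vial photometer ready to read the same sample again. Press down on the blue spot of its dark push-latch cover and let go so that the cover pops wide open, push the blue-capped vial, which stands raised on its lifter, fully down into its well, then push the cover back over from behind and press it down until it latches shut and stays shut by itself. Only press and push with the fingers: do not pick up the vial or anything else, and leave the other things on the worktop where they stand.

Things in the scene. Friction and masses are not known exactly. Their poses are not given: they have to be found in the camera images.
- photometer: white and grey bench photometer, fixed, 186 mm deep (x), 154 wide (y), grey deck 72 mm above the worktop, sloping front with display. Origin: centre of underside, under the axis of the vial well; x from its front to its back, z up. The dark cover spans x -68 to +64 mm, y -48 to +48 mm; its flat top is 107.5 mm above the worktop when latched. Hinge line along y at x = +60 mm, 86 mm above the worktop.
- cover (a joint): cover angle (rad): 0 latched, down to -0.061 (firm stop) when pressed in, 1.87 fully open, leaning backwards. Push-push latch at the front: press in to below -0.052 (5.5 mm at the blue spot, 2 to 3 N; 25 N does no harm) and let go: a damped spring opens it fully in 2 s. To shut, push its outer face over to the front and down (about 2 N), press in again to the stop, let go: it is held at 0.
- press_spot (a point): centre of the blue round press spot, 27 mm across, on the outer face of the cover, 26 mm from its front edge, 102 mm from the hinge line measured along the face; it moves with the cover. Its z axis is the outward normal of the face, its x axis points from the front edge to the hinge.
- cover_edge (a point): middle of the front (free) edge of the cover, on its outer face, 128 mm from the hinge line along the face; the outer face lies 21.5 mm outside the hinge axis. The cover is a hollow box 28 mm thick, open below. The point moves with the cover; axes as at press_spot.
- cover_hinge (a point): point on the hinge axis, at the middle of the cover's width, 86 mm above the worktop; its y axis is the hinge axis
- vial_top (a point): centre of the top of the blue cap (20 mm across) of the vial in the photometer. At first it stands 24 mm above the deck on the raised lifter; pressed with about 3 N, vial and lifter go down and stay where they are left, until a firm stop with the top 12 mm above the deck, 84 mm above the worktop.
- well_mouth (a point): centre of the mouth of the vial well, in the deck, 72 mm above the worktop; 24 mm across, 60 mm in front of the hinge line. Round it, inside the cover, stands a black frame 9 mm high, 36 mm to the left and right, 40 mm behind; the latch receiver, 10 mm high, begins 38 mm in front.
- vial_white: loose glass vial with a white screw cap, 22 mm across and 48 mm tall, standing right of the photometer (origin: centre of its underside); leave it alone
- vial_black: loose glass vial with a black screw cap, 22 mm across and 48 mm tall, standing right of the photometer (origin: centre of its underside); leave it alone
- cup_grey: sample cup with a dark grey lid, 55 mm across and 58 mm tall, standing (origin: centre of its underside); leave it alone
- cup_blue: sample cup with a blue lid, 55 mm across and 58 mm tall, standing (origin: centre of its underside); leave it alone
- dropper_bottle: brown reagent bottle with a black cap, 35 mm across and 85 mm tall, standing left of the photometer (origin: centre of its underside); leave it alone
- cap_carton: small blue carton, 55 x 90 x 45 mm, left of the photometer (origin: centre of its underside); leave it alone
- timer: round black stopwatch lying face up, 49 x 64 x 14 mm (origin: centre of its underside); leave it alone
- vial: the blue-capped glass vial in the photometer (origin: centre of its underside, 48 mm below vial_top; z up)

How it is judged:
By the outcome, as a careful person would: the job done as asked, in the order asked, and still so for the second after the job is handed in, with the robot touching nothing.
It also fails if it takes over 51 s, if anything falls off the work surface, if the arm or the gripper's body presses on something with over 40 N, if the wrist force passes 120 N, or if a joint passes its speed limit or range.

## Robot

A 6-joint arm with a two-finger parallel gripper is mounted at the origin on a cart in front of the work surface, level with it; the furniture and walls round the work are solid. World frame = base frame: x ahead of the robot, y to its left, z up, the work surface at z = 0. Lengths are in mm, angles in degrees, forces in N, time in s.
With the tool pointing down it reaches from about 325 to 925 mm from the base axis. Payload 3.1 kg.
Tool frame: the origin (TCP) lies at the very end of the fingers, on their centre line; the grasp point (between the pads) lies grasp_offset behind it (grasp_offset is the distance from the TCP to the grasp point, in mm); z points along the fingers, y is the line along which they close (so a half turn about z gives the same grasp; the last joint's range is limited). The gripper opens to 85 mm and grips with 20 to 120 N. Pads are 22 mm wide; open, the fingers measure 114 mm over their backs; the gripper's body (76 mm by 85 mm) begins 54 mm behind the grasp point. The pads swing forward as they close: fully open they stand 13 mm farther back than shut.
Start: joints at [-70.256, 12.427, 92.441, -0, 75.132, -6.429], TCP at [275.696, -560.92, 231.3] pointing down, gripper open.
Joint ranges: [-157.48, 157.48], [-44.54, 120.13], [17.64, 146.25], [-64.5, 244.5], [7.68, 150.69], [-147.95, 147.95]. Speed limits (degrees/s): [159.86, 159.86, 180, 180, 180, 180].

## Interface

Orientations are given as [roll, pitch, yaw] about the fixed x, y, z axes, in that order (R = Rz(yaw) Ry(pitch) Rx(roll)).
In Python, from station import * gives the robot as it stands. Calls block until the motion is done:
- goto(position, orientation): joint-space move of the TCP to a pose.
- move_l(position, attitude=None, speed=150): straight line of the TCP; attitude=None keeps the orientation; speed is the mean speed in mm/s.
- move_j(angles): joint-space move.
- grip(opening, squeeze=None): finger opening in mm; squeeze is the grip in N (None keeps the last); returns when the fingers have stopped.
- wait(seconds).
- solve_ik(position, orientation): joint angles nearest the present ones, or None.
- get_obs(): the state.
- get_image(name): name is "side" or "top" or "wrist"; returns the picture (400x640x3 uint8, red, green, blue); there is no depth.
- get_calibration(name): a dict with "fx", "fy", "cx", "cy" (pixels), "R" (3x3) and "t" (3): a world point X has camera coordinates R X + t; the wrist camera has in their place "mount" (4x4, takes a point from camera to tool coordinates, whose origin is the TCP and whose axes are the flange's). Camera axes: x right, y down, z forward; pixel columns grow to the right and rows downward; lengths in mm; the calibration is good to about 2 mm. The wrist camera is an equidistant fisheye: a pixel r from the principal point sees the ray r / f radians off the axis. A picture is of the moment at which its call begins: read the wrist's pose just before it. get_calibration takes no time and is no camera call.
A pose or a line that the arm cannot do raises Unreachable and nothing moves.
- sign_off(): hands the job in; it is judged then, once.
Trained networks look in the newest picture that a camera, given by its name, has taken for a name from the list of things; names that differ only in an ending like _2 or _b are one class to them, and where a whole thing is asked for, a point or a joint stands for the part that bears it (a point fixed in the world has none). Each returns a list of dicts, best first, with "score" (0 to 1); they miss things now and then, are a little off and sometimes report something else, mostly with a low value. They report only what shows in the picture. A call takes as long as a camera call.
- spot_in(name, camera): "extent" ([centre column, centre row, width, height] in pixels, round what is visible of it).
- regions_of(name, camera): "region" (400x640 bool, what is visible of it) and "extent" ([centre column, centre row, width, height] in pixels, round what is visible of it).
The state is a dict: "t": time; "joint_pos": joint angles; "qvel": joint speeds; "effort": joint torques, N m; "tcp_pos": TCP position; "ee_rot": TCP orientation; "wrist_force": force on the tool from outside, world axes, zero at the start; "moment": the same for the moment, N m; "grip_width": finger opening in mm; "grip_force": force on a finger pad.
Only numpy, scipy, OpenCV 4.12 (cv2) and the standard library are available. Lean on these libraries where they do the work, as an engineer would, in place of code of your own. Each camera call takes 0.05 s, during which the arm holds its last target. There are 200 camera calls.

## Working session

There is one attempt and no reset: what is moved stays moved. The work goes in short steps, each a Python script; the robot and the scene stay as the last script left them, time stands still between calls to the robot, and variables do not carry over. Pictures are saved under pics/ and viewed, at most 10 in all, crops included, and the job is handed in when it is done.

```bash
mkdir -p pics; ls; python3 - <<'E'
from station import *
import cv2,numpy as np
o=get_obs();print(o)
for c in("side","top"):
    im=get_image(c);cv2.imwrite(f"pics/{c}1.png",im[:,:,::-1])
    print(c,get_calibration(c))
    for n in("photometer","press_spot","cover_edge","cover_hinge","vial_top","cup_blue","cup_grey","dropper_bottle","cap_carton"):
        print(n,[(np.round(d["extent"],1).tolist(),round(d["score"],2)) for d in spot_in(n,c)[:2]])
E
```

```text
pics
{'t': 0.0, 'joint_pos': array([-7.02558278e+01,  1.24782293e+01,  9.25303213e+01, -6.29991921e-04,
        7.51326009e+01, -6.42649124e+00]), 'qvel': array([ 0.04087213,  0.05215421, -0.02739839, -0.10201381,  0.01334577,
        0.02986821]), 'effort': array([ 4.23804931e-04, -3.96838653e+01, -3.03854835e+01, -1.95179532e-04,
        9.58839606e-03, -2.25473229e-05]), 'tcp_pos': array([ 275.40771126, -560.1186455 ,  229.93555984]), 'ee_rot': array([-1.79859667e+02, -1.51941568e-02,  2.61708073e+01]), 'wrist_force': array([-0.19546681,  0.11153972,  0.2091866 ]), 'moment': array([-0.0197181 , -0.00971172,  0.01632195]), 'grip_force': 0.0, 'grip_width': 85.39297998168917}
side {'fx': 515.3726878652548, 'fy': 515.3726878652548, 'cx': 326.04635942959754, 'cy': 195.16545226194035, 'R': array([[ 0.99452293, -0.10355815,  0.01413714],
       [-0.03733969, -0.47836532, -0.87736672],
       [ 0.0976212 ,  0.87203344, -0.47961211]]), 't': array([-501.96833555,  121.09934744, 1309.37209205])}
photometer [([327.9, 198.7, 76.9, 58.6], 0.97)]
press_spot [([324.1, 183.4, 53.3, 25.9], 0.81), (
[... 487 characters left out ...]
076387367, 'cx': 322.5693283420178, 'cy': 195.22295251408735, 'R': array([[-0.00512907, -0.9999751 , -0.00484788],
       [-0.99714125,  0.00547988, -0.07536116],
       [ 0.07538585,  0.00444749, -0.99714452]]), 't': array([ 50.0467647 , 479.92567267, 921.50906834])}
photometer [([296.2, 182.8, 70.5, 79.5], 0.63)]
press_spot [([295.4, 179.2, 44.5, 58.7], 0.87), ([194.3, 156.2, 29.0, 39.7], 0.5)]
cover_edge [([295.9, 177.6, 44.3, 55.9], 0.71)]
cover_hinge [([296.2, 179.3, 43.0, 61.7], 0.94)]
vial_top []
cup_blue [([407.1, 232.2, 25.6, 24.0], 0.71)]
cup_grey [([396.3, 176.3, 25.2, 20.8], 0.74)]
dropper_bottle [([191.9, 224.4, 23.4, 11.7], 0.58)]
cap_carton [([194.1, 156.4, 26.9, 37.5], 0.95)]
```

```bash
python3 - <<'E'
import cv2,numpy as np
a=cv2.imread("pics/top1.png")[110:270,170:430];b=cv2.imread("pics/side1.png")[130:290,230:430]
cv2.imwrite("pics/topc.png",cv2.resize(a,None,fx=3,fy=3,interpolation=2));cv2.imwrite("pics/sidec.png",cv2.resize(b,None,fx=3.5,fy=3.5,interpolation=2))
E
```

```text
(no output)
```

View pics/topc.png

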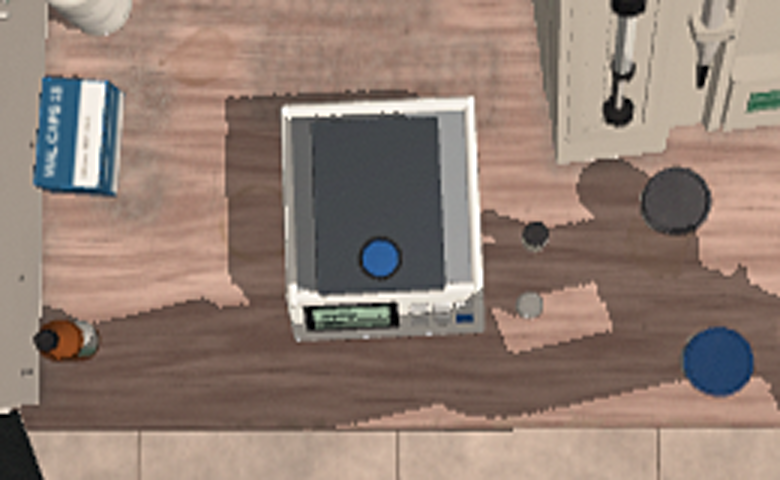

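View pics/sidec.png

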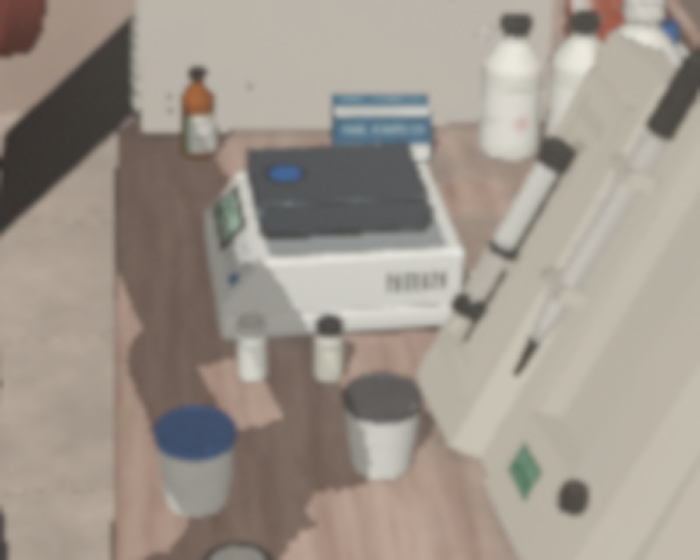

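```bash
cat > h.py <<'E'
from station import *
import cv2,numpy as np
def ray(c,u,v):
    K=get_calibration(c);R=K["R"];d=R.T@np.array([(u-K["cx"])/K["fx"],(v-K["cy"])/K["fy"],1]);return -R.T@K["t"],d
def atz(c,u,v,z):
    o,d=ray(c,u,v);return (o+d*(z-o[2])/d[2])
def blue(im,box):
    x0,y0,x1,y1=box;h=cv2.cvtColor(im[y0:y1,x0:x1],cv2.COLOR_RGB2HSV)
    m=cv2.inRange(h,(100,110,60),(125,255,255));n,l,s,c=cv2.connectedComponentsWithStats(m)
    k=1+np.argmax(s[1:,4]);return c[k]+[x0,y0],s[k]
def wray(u,v,obs):
    from scipy.spatial.transform import Rotation as Ro
    K=get_calibration("wrist");M=np.array(K["mount"]);x=(u-K["cx"])/K["fx"];y=(v-K["cy"])/K["fy"];r=np.hypot(x,y)
    d=np.array([np.sin(r)*x/max(r,1e-9),np.sin(r)*y/max(r,1e-9),np.cos(r)])
    T=Ro.from_euler("xyz",obs["ee_rot"],degrees=True).as_matrix()
    return T@M[:3,3]+obs["tcp_pos"],T@M[:3,:3]@d
E
python3 - <<'E'
from h import *
for c,b in(("top",(270,170,320,215)),("side",(300,165,330,190))):
    im=cv2.imread(f"pics/{c}1.png")[:,:,::-1].copy();p,s=blue(im,b);print(c,p,s,atz(c,*p,107.5))
for q in((314.5,115),(438,116),(315,292),(441,293)):
    print(atz("top",170+q[0]/3-.3,110+q[1]/3-.3,107.5).round(1))
for q in((283,105),(473,98),(288,305),(478,299)): print("rim",atz("top",170+q[0]/3-.3,110+q[1]/3-.3,76).round(1))
print(get_calibration("wrist"))
for n in("vial_white","vial_black"): 
  pass
E
```

```text
top [296.41666667 195.55833333] [ 21  20  12  12 120] [473.00321515 105.84969255 107.5       ]
side [310.83333333 179.16666667] [ 7 13  8  4 24] [473.09980965 109.89987498 107.5       ]
[581.4 155.5 107.5]
[580.1  62.1 107.5]
[447.5 154.5 107.5]
[446.2  60.4 107.5]
rim [595.9 184.5  76. ]
rim [600.5  35.3  76. ]
rim [438.9 179.6  76. ]
rim [442.8  32.4  76. ]
{'fx': 309.70691628693146, 'fy': 309.70691628693146, 'cx': 315.34247462825965, 'cy': 193.8866086259048, 'mount': array([[-1.05774454e-03, -9.46255972e-01, -3.23416938e-01,
         8.27946491e+01],
       [ 9.99999106e-01, -1.26539241e-03,  4.31769369e-04,
         1.06860829e+00],
       [-8.17813684e-04, -3.23416193e-01,  9.46256465e-01,
        -1.41767326e+02],
       [ 0.00000000e+00,  0.00000000e+00,  0.00000000e+00,
         1.00000000e+00]])}
```

```bash
python3 - <<'E'
from h import *
D=[180,0,180]
goto([150,-400,260],[180,0,26]); grip(0)
goto([430,107,230],D)
o=get_obs();print(o["t"],o["tcp_pos"],o["ee_rot"],o["joint_pos"].round(),o["grip_width"],o["wrist_force"])
im=get_image("wrist");cv2.imwrite("pics/w1.png",im[:,:,::-1])
p,s=blue(im,(60,0,600,400));q,d=wray(*p,o);print(p,s,q+d*(107.5-q[2])/d[2])
E
```

```text
4.6833 [430.25196968 106.31328414 230.10092927] [-1.79978770e+02  1.69125036e-02  1.79919693e+02] [  5. -11. 116.  -0.  75. -85.] 0.011952883457572554 [ 0.50754994  0.95326003 -1.10778801]
[102.28033088 145.43566176] [  26  124   33   43 1088] [ 384.46102072 -113.28437242  107.5       ]
```

View pics/w1.png

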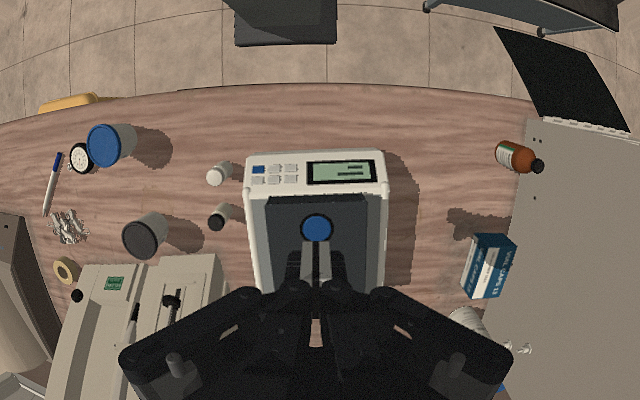

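```bash
python3 - <<'E'
from h import *
o=get_obs();im=cv2.imread("pics/w1.png")[:,:,::-1].copy()
def at(u,v,z): q,d=wray(u,v,o);return (q+d*(z-q[2])/d[2]).round(1)
p,s=blue(im,(290,205,345,250));S=at(*p,107.5);print(p,s,S)
print("cover",at(268,196,107.5),at(366,196,107.5),"rim",at(247,195,76),at(388,192,76),at(257,288,76),at(386,275,76))
goto([S[0],S[1],125],[180,0,180])
for z in(109,105,101.5,99.5,98.5):
    move_l([S[0],S[1],z],speed=40);wait(.15);q=get_obs();print(z,q["t"],q["tcp_pos"].round(1),q["wrist_force"].round(1))
    if abs(q["wrist_force"][2])>15: break
move_l([S[0],S[1],125],speed=100)
move_l([S[0]-110,S[1],240],speed=300);wait(1)
o=get_obs();print(o["t"],o["tcp_pos"])
for c in("side","wrist"): 
    im=get_image(c);cv2.imwrite(f"pics/{c}2.png",im[:,:,::-1])
    print([(np.round(d["extent"],1).tolist(),round(d["score"],2)) for d in spot_in("vial_top",c)[:3]])
np.save("o2.npy",o,allow_pickle=True)
a=cv2.resize(cv2.imread("pics/side2.png")[120:250,250:420],None,fx=3,fy=3)
b=cv2.imread("pics/wrist2.png")[150:390,200:450];cv2.imwrite("pics/c2.png",np.hstack([a[:390],cv2.resize(b,(290,390))]))
E
```

```text
[316.20521739 228.24      ] [ 12  11  29  25 575] [471.5 105.4 107.5]
cover [439.3  61.5 107.5] [439.5 150.9 107.5] rim [449.1  34.4  76. ] [446.2 179.2  76. ] [565.7  35.2  76. ] [547.8 186.3  76. ]
109 5.9583 [471.7 105.4 109.2] [-0.2 -0.2  0.4]
105 6.3583 [471.9 105.4 105.2] [0.8 0.4 1.8]
101.5 6.7583 [471.5 105.4 101.7] [-1.  -0.4  4.1]
99.5 7.1583 [471.6 105.5 101.4] [-5.1 -1.1 15. ]
9.25 [361.51548578 105.40025525 240.06420067]
[([326.9, 185.9, 11.9, 12.1], 0.61)]
[]
```

View pics/c2.png

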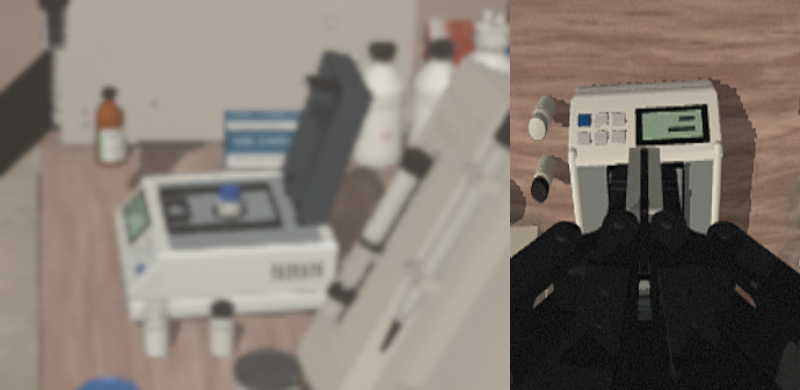

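```bash
python3 - <<'E'
from h import *
im=cv2.imread("pics/side2.png")[:,:,::-1].copy();p,s=blue(im,(315,175,340,192));print(p,s,atz("side",*p,91))
im=get_image("top");cv2.imwrite("pics/top3.png",im[:,:,::-1])
try: p,s=blue(im,(285,165,312,190));print(p,s,atz("top",*p,96))
except Exception as e: print(e)
print([(np.round(d["extent"],1).tolist(),round(d["score"],2)) for d in spot_in("vial_top","top")[:3]])
cv2.imwrite("pics/top3c.png",cv2.resize(im[130:240,240:360,::-1],None,fx=4,fy=4))
E
```

```text
[326.         183.84615385] [ 9  8  5  3 13] [514.86179692 110.92398757  91.        ]
[295.95081967 177.81967213] [ 7  9  9  9 61] [514.51731101 107.76589028  96.        ]
[]
```

View pics/top3c.png

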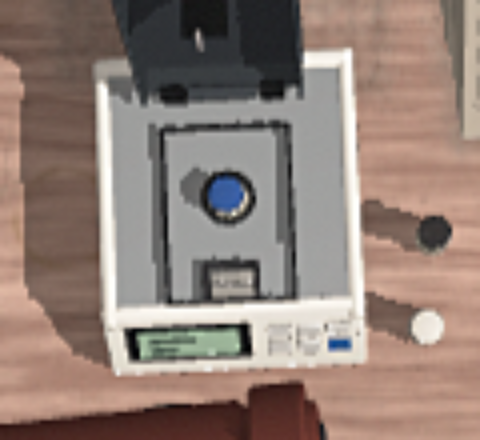

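```bash
python3 - <<'E'
from h import *
V=[514.3,106.7]
move_l([480,V[1],210],speed=300)
move_l([*V,110],speed=200)
for z in(97,92,88,85,83,81.5,80.5):
    move_l([*V,z],speed=40);wait(.1);q=get_obs();print(z,q["t"],q["tcp_pos"].round(1),q["wrist_force"].round(1))
    if q["wrist_force"][2]>14: break
move_l([*V,120],speed=150)
move_l([420,V[1],270],speed=300)
print(get_obs()["t"])
im=get_image("side");cv2.imwrite("pics/side4.png",im[:,:,::-1])
a=cv2.resize(im[120:250,250:420,::-1],None,fx=4,fy=4,interpolation=2);cv2.imwrite("pics/c4.png",a)
E
```

```text
97 11.3583 [514.3 106.7  97.1] [-0.3 -0.3 -0.5]
92 11.7333 [514.4 106.7  92. ] [ 0.3 -0.6  1.1]
88 12.0833 [514.2 106.7  87.8] [ 0.5 -0.6  1.5]
85 12.4333 [514.2 106.7  84.8] [1.1 0.7 1.8]
83 12.7833 [515.4 106.7  84.4] [0.2 0.2 7.2]
81.5 13.1333 [516.3 106.8  84.3] [-2.2 -0.1 12.1]
80.5 13.4833 [517.1 106.8  84.3] [-2.7 -0.3 15.4]
14.6417
```

View pics/c4.png

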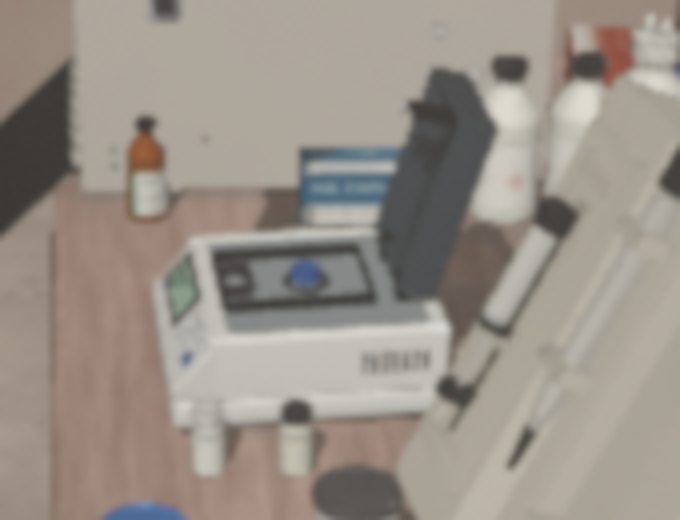

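```bash
cat > close.py <<'E'
from h import *
O=np.array([514.,106.8])
def P(th,s=104):
    t=np.radians(th);x=60-s*np.cos(t)+21.5*np.sin(t)+11*min(1,max(0,th)/30);z=86+s*np.sin(t)+21.5*np.cos(t)
    if th>90: x=max(x,60-128*np.cos(t)+21.5*np.sin(t)+11)
    return [O[0]+x,O[1]+.031*x,z]
def rep(k):
    q=get_obs();print(k,round(q["t"],1),q["tcp_pos"].round(1),q["wrist_force"].round(1))
if __name__=="__main__":
    a=P(107);print(a)
    move_l([520,107,310],speed=300);move_l([a[0]+28,a[1],300],speed=250);move_l([a[0]+28,a[1],a[2]],speed=150);rep("behind")
    for th in(107,99,91,82,73): move_l(P(th),speed=90);rep(th)
    im=get_image("side");cv2.imwrite("pics/side5.png",im[:,:,::-1]);cv2.imwrite("pics/c5.png",cv2.resize(im[100:250,240:430,::-1],None,fx=4,fy=4))
E
python3 close.py
```

```text
[np.float64(642.9841304577155), np.float64(110.79850804418918), np.float64(179.16970296861686)]
behind 16.9 [671.9 110.9 180.8] [ 0.3  0.3 -1.1]
107 17.4 [643.6 110.9 180.3] [ 0.5 -0.4 -0.6]
99 17.7 [627.1 110.3 186.2] [ 1.6 -1.1  0.8]
91 18.1 [608.6 109.8 189.4] [ 1.2 -0.3  1.3]
82 18.4 [591.5 109.2 191.6] [ 1.   0.3 -0.3]
73 18.8 [574.9 108.7 191.4] [ 2.1 -0.2 -0.8]
```

View pics/c5.png

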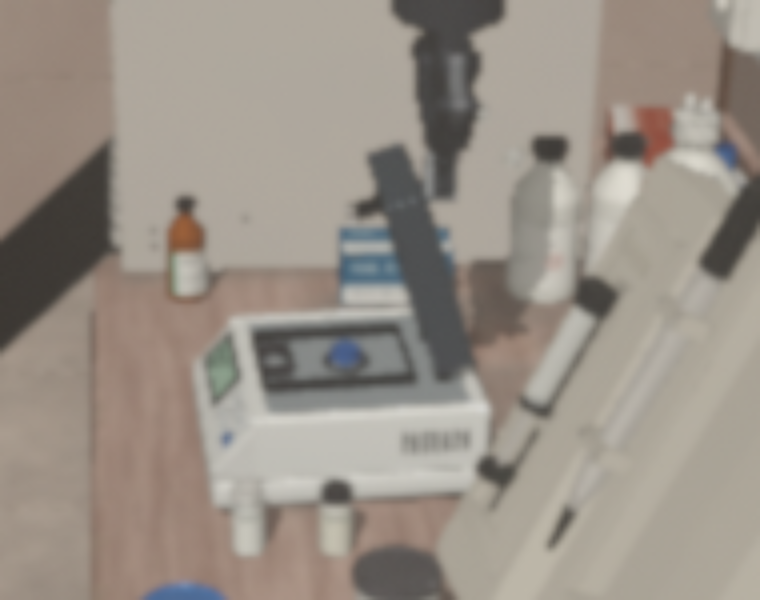

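The cover is following the fingers, standing at roughly 70° with the tip behind it at (445,195). I'll carry on over and press it shut.

```bash
python3 - <<'E'
from close import *
for th in(64,55,46,37,28,20,12,5,1): move_l(P(th),speed=80);rep(th)
S=[472,105.5]
for z in(104,101.5,99.5,98.5):
    move_l([*S,z],speed=40);wait(.15);rep(z)
    if get_obs()["wrist_force"][2]>14: break
move_l([*S,112],speed=60);move_l([*S,150],speed=150);move_l([380,105,260],speed=300);wait(1.5);rep("end")
ims=[]
for c in("side","top"):
    im=get_image(c);cv2.imwrite(f"pics/{c}6.png",im[:,:,::-1])
    p,s=blue(im,(270,170,320,215) if c=="top" else (300,165,330,190));print(p,s,atz(c,*p,107.5))
    ims.append(cv2.resize(im[130:260,250:380,::-1] if c=="top" else im[120:250,250:380,::-1],(400,400)))
cv2.imwrite("pics/c6.png",np.hstack(ims))
E
```

```text
64 19.2 [558.5 108.1 188.9] [ 1.7 -0.9  0.2]
55 19.5 [542.6 107.6 183.4] [ 0.6 -1.3  0.6]
46 19.9 [527.7 107.3 175.5] [-0.1 -0.7  1.5]
37 20.2 [514.3 106.8 165.3] [-0.2 -0.7  1.9]
28 20.6 [501.8 106.5 153.2] [-0.1 -0.2  2.7]
20 21.0 [490.  106.1 141.1] [-1.  -0.4  1.4]
12 21.3 [480.  105.8 127.9] [-0.6  0.6  1.1]
5 21.6 [473.2 105.5 115.9] [-0.6 -0.1  0.6]
1 21.9 [470.2 105.4 109. ] [-0.1 -0.2  1. ]
104 22.3 [472.2 105.5 104.1] [-0.8 -0.7  1.2]
101.5 22.7 [472.2 105.5 101.7] [-2.1  0.9  4.3]
99.5 23.1 [472.3 105.5 101.5] [-6.9 -0.5 15.9]
end 26.0 [380. 105. 260.] [ 1.1 -0.3  0. ]
[311. 179.] [ 8 13  7  3 21] [473.62914171 110.86337141 107.5       ]
[296.3697479  195.53781513] [ 21  20  12  12 119] [473.05001404 105.95512677 107.5       ]
```

View pics/c6.png

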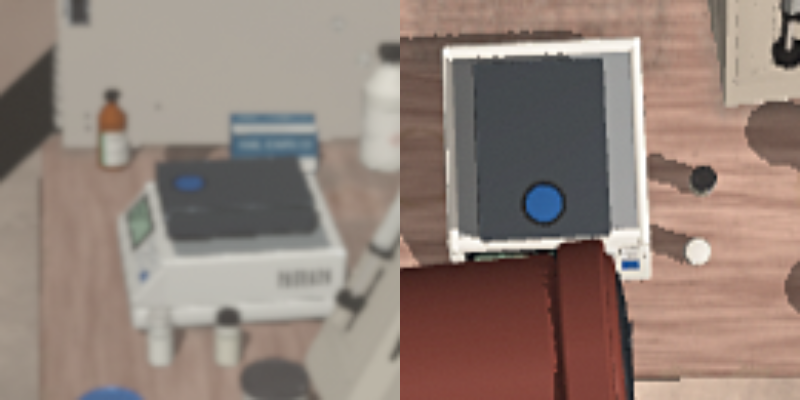

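The cover is shut, and its spot is back where it was at the start (296.4,195.5 in the top picture). The arm is clear of everything.

```bash
python3 -c "
from station import *
print(sign_off())"
```

```text
the job is handed in; nothing more can be done
None
```

The photometer is ready to read again: the cover was popped open, the vial pushed down to its stop, and the cover pressed shut; it was still closed 1.5 s after I withdrew the arm, and the job was handed in at about 26 s.

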